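# Let the bench lift down level with the pastry stand

### The arm

A 6-joint arm with a two-finger parallel gripper is mounted at the origin on the work surface. World frame = base frame: x ahead of the robot, y to its left, z up, the work surface at z = 0. Lengths are in mm, angles in rad, forces in N, time in s.
With the tool pointing down it reaches from about 275 to 1000 mm from the base axis. Payload 8.4 kg.
Tool frame: the origin (TCP) lies between the finger pads; the fingertips stand 8 mm ahead of it and the grasp point (between the pads) lies 11 mm behind it (tcp_to_tips is the distance from the TCP to the fingertips, in mm); z points along the fingers, y is the line along which they close (so a half turn about z gives the same grasp; the last joint's range is limited). The gripper opens to 85 mm and grips with 20 to 120 N. Pads are 22 mm wide; open, the fingers measure 114 mm over their backs; the gripper's body (76 mm by 85 mm) begins 54 mm behind the grasp point. The pads swing forward as they close: fully open they stand 13 mm farther back than shut.
Start: joints at [-1.307, 0.353, 1.633, -0, 1.155, -0.002], TCP at [164.174, -603.055, 239.281] pointing down, gripper open.
Joint ranges: [-2.63, 2.63], [-0.92, 2.1], [0.06, 2.66], [-1.3, 4.44], [0, 2.69], [-3.02, 3.02]. Speed limits (rad/s): [2.22, 2.22, 2.79, 3.14, 3.14, 3.14].

### API

Orientations are given as [roll, pitch, yaw] about the fixed x, y, z axes, in that order (R = Rz(yaw) Ry(pitch) Rx(roll)).
In Python, from rig import * gives the robot as it stands.
- The arm moves only by the tool step_arm, never from a script. Its argument "motion" is a list of rows, each an object with "claw": the finger opening in mm, from 0 to 85.4; "delta_pos": the shift along the tool's x, y, z in mm, a list of three; "turn": the turn about the tool's z in rad. In form: [{"claw": claw, "delta_pos": [dx, dy, dz], "turn": turn}, ...]. A call has 1 to 8 rows; each row shifts and turns the commanded pose from where the row before left it, along the tool's axes as they then stand; what a row does not reach is not made up. A row lasts 1/12 s, in which the tool goes at most 41.7 mm and 7.16 degrees, less where a joint would pass 70% of its speed; a pose out of reach is approached as far as the arm can. A call is refused whole if a number of a shift passes 41.7 or a number of a turn 0.125, either way. A call with a gripper value outside its range is refused whole. The fingers move at their own pace and stop on an object; "force" is the grip in N (left out, the last holds). Time passes only in rows, so rows that do not move let the fingers close. It gives the time, the measured TCP pose, the force, the opening and the grip force at its end, in the units of the state.
- sense(): the state, without advancing time (a new reading comes with each control period).
- grab_frame(name): name is "scene" or "side" or "wrist"; returns a dict with "img" (420x560x3 uint8, red, green, blue), "vertical_fov" (degrees; the focal length in pixels is half the picture's height over the tangent of half this angle, whatever the lens; pixels are square), "cx", "cy" (the principal point, pixels), "R" (3x3) and "t" (3): a world point X has camera coordinates R X + t. Camera axes: x right, y down, z forward; pixel columns grow to the right and rows downward; lengths in mm; the calibration is good to about 2 mm. The wrist camera is an equidistant fisheye: a pixel r from the principal point sees the ray r / f radians off the axis. A picture is of the moment at which its call begins. There is no depth.
- sign_off(): hands the job in; it is judged then, once.
The state is a dict: "clock": time; "qpos": joint angles; "qvel": joint speeds; "joint_efforts": joint torques, N m; "eef_pos": TCP position; "tcp_rot": TCP orientation; "contact_force": force on the tool from outside, world axes, zero at the start; "wrist_torque": the same for the moment, N m; "opening": opening from 0.0 (shut) to 1.0 (fully open); "grasp_force": force on a finger pad.
Only numpy, scipy, OpenCV 4.12 (cv2) and the standard library are available. Lean on these libraries where they do the work, as an engineer would, in place of code of your own. Each camera call takes 0.05 s, during which the arm holds its last target. There are 200 camera calls.

### The job

The bench lift's plate with the tart tin stands too high. Crack its release valve with the red-pinned handle, only a fraction of a turn, so that the plate sinks slowly (never faster than 25 mm a second) until its top is level with the marble stand beside it; then nip the valve shut, snug but not forced (about 14 N sideways on the pin), and let go. Do not touch the plate or tin, and leave the rolling pin, measuring cup and jar alone.

Things in the scene. Friction and masses are not known exactly. Their poses are not given: they have to be found in the camera images.
- lift: White bench lift, fixed. Base 170 x 400 x 20 mm, valve block 70 x 80 x 85 mm. Origin on the worktop under the valve's axis; z up, +y towards the ram 220 mm away. How tightly the valve starts shut cannot be seen: it cracks after 0.1 to 0.6 rad of opening. Each further 0.01 rad adds about 4 mm/s of sinking, up to full speed; turned back by as much, the plate stops at once.
- hub (a point): Centre of the top of the handle's hub, on the valve's upright axis, 116 mm above the worktop. Anticlockwise seen from above opens (from the start the pin then goes to the lift's -y), clockwise shuts. Stiff packing: the handle stays where it is left; the packing alone takes 8.8 N sideways on the pin. While shutting, or held where a shutting move ended, pin force = 8.8 N + 0.059 x needle force.
- pin (a point): Centre of the top of the red upright pin on the end of the valve handle, 160 mm above the worktop. The pin is a plain cylinder 16 mm across, a sleeve that spins freely, standing clear for 52 mm below this point, down to the flat steel handle arm (12 mm thick; a 24 mm round boss under the pin). The pin circles the hub at 85 mm radius. At the start the arm points along the lift's -x, within 0.03 rad.
- needle: Brass needle rod, 12 mm thick, from the valve block to the ram, 50 mm above the worktop. The valve presses it on; its position hardly shows this. It holds the load while it bears with more than about 8 to 35 N (depending on the load), is snug at 75 to 135 N (13.2 to 16.7 N sideways on the pin while shutting), and its seat is damaged above 180 N (19.4 N on the pin).
- plate: The lift's aluminium plate, 200 x 200 x 12 mm, on a 40 mm ram, with a dark tart tin (136 mm across, 28 mm high) fixed on it. Origin: centre of the plate's top face, under the tin. Starts 185 to 230 mm above the worktop; it can only sink, to 85 mm, and is not raised again. Fully let go it sinks at 29 to 48 mm/s, too fast. Nipping the stopped valve up to snug lets it down another 3 to 7 mm.
- stand_top (a point): Centre of the top face of the marble pastry stand, 200 x 220 mm with a dark wooden rim flush with it, fixed on the worktop just beyond the plate, 115 to 140 mm above the worktop. The plate must come level with this face.
- rolling_pin: Bystander: wooden rolling pin, 58 mm thick, 406 mm long, lying along its x axis in front of the lift. Origin: under its middle. Leave alone.
- measuring_cup: Bystander: empty steel measuring cup, 88 mm wide, 55 mm high, with a flat handle along its +x reaching 132 mm from the cup's axis. Origin: under the cup's middle. Leave alone.
- flour_jar: Bystander: closed glass jar, 84 mm wide, 130 mm high. Origin: under its middle. Leave alone.

How it is judged:
By the outcome, as a careful person would: the job done as asked, in the order asked, and still so for the second after the job is handed in, with the robot touching nothing.
It also fails if it takes over 67 s, if anything falls off the work surface, if the arm or the gripper's body presses on something with over 40 N, if the wrist force passes 120 N, or if a joint passes its speed limit or range.

## Working session

There is one attempt and no reset: what is moved stays moved. The work goes in short steps, Python scripts to look and compute and a tool call to move; the robot and the scene stay as the last step left them, time stands still between calls to the robot, and variables do not carry over. Pictures are saved under pics/ and viewed, at most 10 in all, crops included, and the job is handed in when it is done.

Besides the shell and the picture viewer there is one more tool, called after "Emit:" by a JSON object that holds its "fn" and its "kwargs". step_arm: Moves the arm, as the interface text tells. Its arguments: {"type":"object","properties":{"motion":{"type":"array","items":{"type":"object","properties":{"claw":{"type":"number"},"delta_pos":{"type":"array","items":{"type":"number"}},"turn":{"type":"number"}}}},"force":{"type":"number"}},"required":["motion"]}

```bash
ls; mkdir -p pics; cat > h.py <<'E'
from rig import *
import numpy as np, cv2
def ray(c,u,v):
    f=210/np.tan(np.radians(c["vertical_fov"])/2); R=np.array(c["R"]);t=np.array(c["t"])
    d=np.array([(u-c["cx"])/f,(v-c["cy"])/f,1]); return -R.T@t, R.T@d
def atz(c,u,v,z):
    o,d=ray(c,u,v); return o+d*(z-o[2])/d[2]
def proj(c,X):
    f=210/np.tan(np.radians(c["vertical_fov"])/2); p=np.array(c["R"])@np.array(X,float)+np.array(c["t"])
    return f*p[0]/p[2]+c["cx"], f*p[1]/p[2]+c["cy"]
def tri(*L):
    A=np.zeros((3,3));b=np.zeros(3)
    for c,u,v in L:
        o,d=ray(c,u,v); d=d/np.linalg.norm(d); P=np.eye(3)-np.outer(d,d); A+=P;b+=P@o
    X=np.linalg.solve(A,b); return X,[np.round(np.subtract(proj(c,X),(u,v)),1) for c,u,v in L]
E
python3 - <<'E'
from h import *
a=grab_frame("scene");b=grab_frame("side")
import pickle;pickle.dump((a,b),open("f.pkl","wb"))
for n,c in(("scene",a),("side",b)):
    cv2.imwrite(f"pics/{n}0.png",cv2.resize(c["img"][:,:,::-1],(800,600),interpolation=cv2.INTER_CUBIC))
    print(n,c["vertical_fov"],-np.array(c["R"]).T@c["t"])
print(sense())
E
```

```text
pics
scene 56.27844893792726 [1256.0006391   331.60271135  793.55135371]
side 55.549100616455796 [ 23.88525482 676.16247275 764.07559805]
{'clock': 0.1, 'qpos': array([-1.30738486e+00,  3.53614607e-01,  1.63405153e+00, -1.71775792e-06,
        1.15521556e+00, -2.37531977e-03]), 'qvel': array([ 2.62942587e-04, -2.15337122e-03, -1.86690297e-03, -2.29899092e-03,
        6.68074207e-05,  9.37519521e-05]), 'joint_efforts': array([-1.44542646e-04, -6.06355119e+01, -3.42820501e+01,  4.42377961e-05,
        4.06898267e-03, -2.03743514e-05]), 'eef_pos': array([ 164.07288261, -602.64457902,  238.61796845]), 'tcp_rot': array([-3.14030361e+00, -1.49123727e-06,  2.65787478e-01]), 'contact_force': array([-0.87654767, -0.37176935, -0.66989186]), 'wrist_torque': array([0.02556763, 0.04553503, 0.01091211]), 'grasp_force': 0.0, 'opening': 1.000862865277666}
```

View pics/scene0.png

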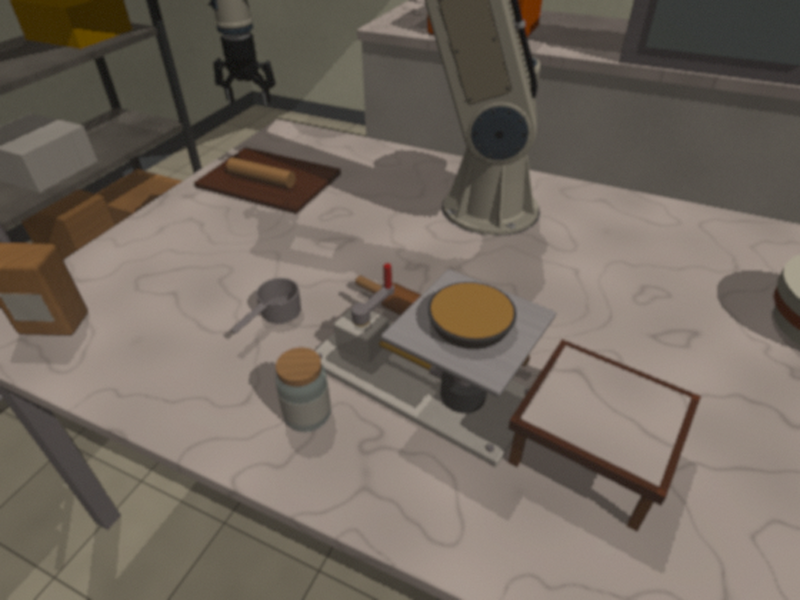

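View pics/side0.png

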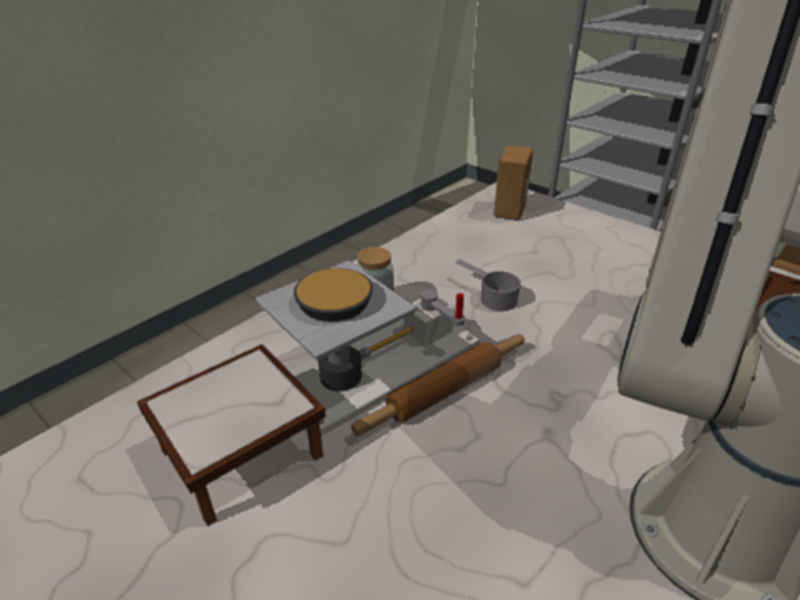

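Scene view: pin top at about (388,266), hub (362,312), and stand corners (562,343), (698,398), (660,490) and (513,417). Side view: pin top (460,295), hub (429,288). I'll enlarge both.

```bash
python3 - <<'E'
from h import *
import pickle;a,b=pickle.load(open("f.pkl","rb"))
# crops: scene x 220-500,y 170-380 ; side x 90-370,y 170-380 -> side by side stacked? each 800x600
for n,c,x,y in(("sc",a,230,175),("si",b,90,170)):
    cv2.imwrite(f"pics/{n}.png",cv2.resize(c["img"][y:y+200,x:x+266,::-1],(798,600),interpolation=cv2.INTER_CUBIC))
s=.7
def S(u,v): return a,u*s,v*s
def D(u,v): return b,u*s,v*s
print(tri(S(388,266),D(460,295)),tri(S(362,312),D(429,288)))
E
```

```text
(array([516.67061909, -43.59955271, 157.34638297]), [array([-0.5, -0.7]), array([-0.6,  0.7])]) (array([606.78807358, -57.37244037, 119.05394409]), [array([-2.1, -3.1]), array([-2.2,  2.5])])
```

View pics/sc.png

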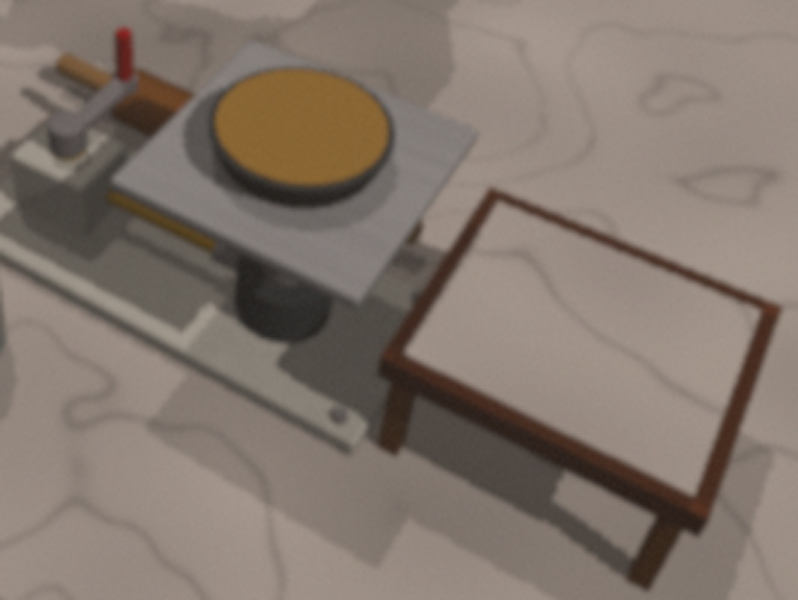

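View pics/si.png

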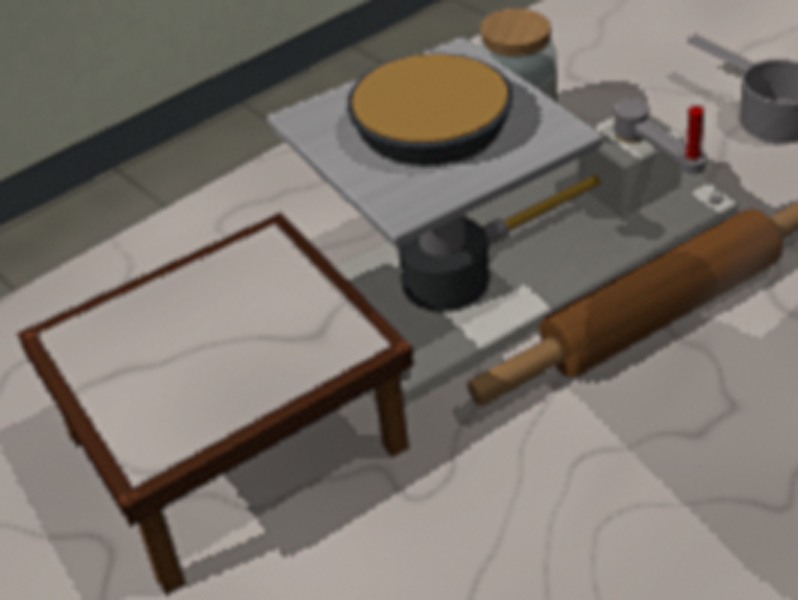

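```bash
python3 - <<'E'
from h import *
import pickle;a,b=pickle.load(open("f.pkl","rb"))
S=lambda u,v:(a,230+u/3-.33,175+v/3-.33)
D=lambda u,v:(b,90+u/3-.33,170+v/3-.33)
pts=dict(pin=((123,32),(696,110)),hub=((68,122),(631,106)),sA=((492,190),(410,350)),sB=((778,310),(130,503)),sC=((700,517),(22,335)),sD=((385,360),(280,217)),
pA=((258,42),(605,140)),pB=((478,132),(400,240)),pC=((360,303),(270,118)),pD=((112,182),(462,38)))
X={}
for k,(s,d) in pts.items():
    X[k],e=tri(S(*s),D(*d)); print(k,X[k].round(1),e[0])
for k in "sp":
    q=[X[k+i] for i in "ABCD"]; print(np.mean(q,0).round(1),[np.linalg.norm(q[i]-q[i-1]).round(1) for i in range(4)], np.arctan2(*(q[1]-q[0])[1::-1]))
print(np.linalg.norm((X['pin']-X['hub'])[:2]), np.arctan2(*(X['pin']-X['hub'])[1::-1]))
# known heights
print(atz(*S(123,32),160),atz(*D(696,110),160),atz(*S(68,122),116),atz(*D(631,106),116))
E
```

```text
pin [517.4 -44.9 158.5] [-0.1 -0.2]
hub [601.7 -58.2 116.4] [-0.4 -0.5]
sA [527.9 291.  112.6] [-0.5 -0.4]
sB [564.1 504.9 113.1] [-1.5 -0.8]
sC [760.1 473.9 111.7] [-0.4 -0.3]
sD [725.8 260.4 111.3] [-0.7 -0.6]
pA [519.5  80.1 191.6] [-0.7 -0.9]
pB [553.4 270.7 190.9] [-1.  -0.9]
pC [749.8 239.6 190.9] [-1.2 -1.1]
pD [719.2  45.  192.2] [-0.4 -0.6]
[644.5 382.5 112.2] [np.float64(200.2), np.float64(217.0), np.float64(198.5), np.float64(216.3)] 1.4034203354506423
[635.4 158.9 191.4] [np.float64(202.7), np.float64(193.6), np.float64(198.9), np.float64(197.0)] 1.3950947045114381
85.32469351930668 2.9843978139973686
[519.71336794 -43.36287918 160.        ] [516.3734578 -43.9673157 160.       ] [602.68454446 -56.65418716 116.        ] [602.57937663 -61.0653044  116.        ]
```

Emit:
{"fn": "step_arm", "kwargs": {"motion": [{"claw":85,"delta_pos":[0,0,0],"turn":0.107},{"claw":85,"delta_pos":[0,0,0],"turn":0.107},{"claw":85,"delta_pos":[0,0,0],"turn":0.107},{"claw":85,"delta_pos":[0,0,0],"turn":0.107},{"claw":85,"delta_pos":[11.8,-27.6,0],"turn":0},{"claw":85,"delta_pos":[11.8,-27.6,0],"turn":0},{"claw":85,"delta_pos":[11.8,-27.6,0],"turn":0},{"claw":85,"delta_pos":[11.8,-27.6,0],"turn":0}], "force": 40}}

```text
clock: 0.77
eef_pos: [228.8, -500.4, 238.8]
tcp_rot: [-3.141, 0.0, -0.163]
contact_force: [0.9, 0.1, 0.1]
opening: 0.997
grasp_force: 0.0
```

Emit:
{"fn": "step_arm", "kwargs": {"motion": [{"claw":85,"delta_pos":[11.8,-27.6,0],"turn":0},{"claw":85,"delta_pos":[11.8,-27.6,0],"turn":0},{"claw":85,"delta_pos":[11.8,-27.6,0],"turn":0},{"claw":85,"delta_pos":[11.8,-27.6,0],"turn":0},{"claw":85,"delta_pos":[11.8,-27.6,0],"turn":0},{"claw":85,"delta_pos":[11.8,-27.6,0],"turn":0},{"claw":85,"delta_pos":[11.8,-27.6,0],"turn":0},{"claw":85,"delta_pos":[11.8,-27.6,0],"turn":0}]}}

```text
clock: 1.43
eef_pos: [357.7, -297.6, 239.1]
tcp_rot: [-3.141, 0.0, -0.162]
contact_force: [0.0, -0.4, 0.4]
opening: 0.993
grasp_force: 0.0
```

Emit:
{"fn": "step_arm", "kwargs": {"motion": [{"claw":85,"delta_pos":[11.8,-27.6,0],"turn":0},{"claw":85,"delta_pos":[11.8,-27.6,0],"turn":0},{"claw":85,"delta_pos":[11.8,-27.6,0],"turn":0},{"claw":85,"delta_pos":[11.8,-27.6,0],"turn":0},{"claw":85,"delta_pos":[11.8,-27.6,0],"turn":0},{"claw":85,"delta_pos":[11.8,-27.6,0],"turn":0},{"claw":85,"delta_pos":[11.8,-27.6,0],"turn":0},{"claw":85,"delta_pos":[11.8,-27.6,0],"turn":0}]}}

```text
clock: 2.1
eef_pos: [486.6, -94.9, 239.1]
tcp_rot: [3.142, 0.0, -0.162]
contact_force: [0.7, -1.3, 0.7]
opening: 0.998
grasp_force: 0.0
```

Emit:
{"fn": "step_arm", "kwargs": {"motion": [{"claw":85,"delta_pos":[11.8,-27.6,0],"turn":0},{"claw":85,"delta_pos":[11.8,-27.6,0],"turn":0},{"claw":85,"delta_pos":[0,0,0],"turn":0},{"claw":85,"delta_pos":[0,0,0],"turn":0}]}}

```text
clock: 2.43
eef_pos: [518.7, -44.6, 238.8]
tcp_rot: [3.141, 0.001, -0.16]
contact_force: [-1.0, -0.3, 0.3]
opening: 0.992
grasp_force: 0.0
```

Emit:
{"fn": "step_arm", "kwargs": {"motion": [{"claw":85,"delta_pos":[-1,0,23],"turn":0},{"claw":85,"delta_pos":[0,0,23],"turn":0},{"claw":85,"delta_pos":[0,0,23],"turn":0},{"claw":60,"delta_pos":[0,0,23],"turn":0},{"claw":40,"delta_pos":[0,0,22],"turn":0},{"claw":24,"delta_pos":[0,0,0],"turn":0},{"claw":24,"delta_pos":[0,0,0],"turn":0},{"claw":24,"delta_pos":[0,0,0],"turn":0}], "force": 30}}

```text
clock: 3.1
eef_pos: [517.8, -46.2, 126.3]
tcp_rot: [3.142, -0.001, -0.163]
contact_force: [-0.5, 0.5, -0.7]
opening: 0.296
grasp_force: 0.0
```

```bash
cat >> h.py <<'E'
import pickle
from scipy.optimize import minimize_scalar
F0=pickle.load(open("f.pkl","rb")); Z0=191.4; C=np.array([635.4,158.9])
def track(zg=None):
    out=[]
    for n,c0 in zip(("scene","side"),F0):
        c=grab_frame(n); g0=cv2.cvtColor(c0["img"],7).astype(np.float32); g=cv2.cvtColor(c["img"],7).astype(np.float32)
        th=np.linspace(0,6.28,60,False); sq=[C+np.array(p)*80 for p in((1,1),(1,-1),(-1,-1),(-1,1))]
        m=np.zeros(g.shape,np.uint8); cv2.fillPoly(m,[np.array([proj(c0,[*(C+76*np.array([np.cos(t),np.sin(t)])),Z0+24]) for t in th]).astype(np.int32)],1)
        def cost(z):
            P=np.float32([proj(c0,[*p,Z0+24]) for p in sq]);Q=np.float32([proj(c,[*p,z+24]) for p in sq])
            w=cv2.warpPerspective(g,cv2.getPerspectiveTransform(P,Q),g.shape[::-1],flags=cv2.INTER_LINEAR|cv2.WARP_INVERSE_MAP)
            return -np.corrcoef(w[m>0],g0[m>0])[0,1]
        zs=np.arange(90,200,3.); z=zs[np.argmin([cost(q) for q in zs])]
        r=minimize_scalar(cost,bounds=(z-4,z+4),method="bounded"); out.append((round(r.x,2),round(-r.fun,3)))
    return out
E
python3 - <<'E'
from h import *
print(track()); s=sense(); print(s["clock"],s["eef_pos"],s["contact_force"],s["opening"]*85,s["grasp_force"])
w=grab_frame("wrist"); cv2.imwrite("pics/w.png",w["img"][:,:,::-1])
E
```

```text
[(np.float64(190.58), np.float64(0.974)), (np.float64(190.89), np.float64(0.988))]
3.2 [518.33356547 -45.96388409 126.80934157] [ 0.27317852 -0.04053427  0.69052578] 23.74691065281534 0.0
```

View pics/w.png

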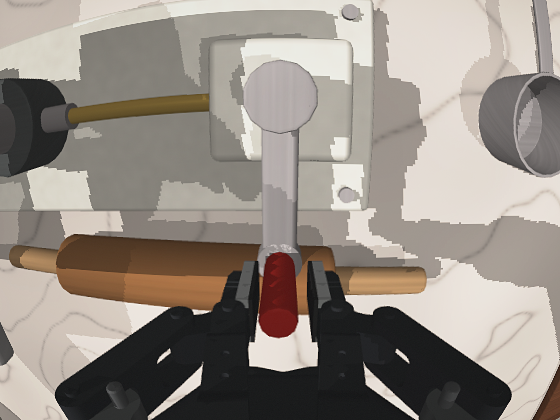

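The wrist view shows the red pin centred between the pads, at about (278,290). The handle arm is aligned with the tool. I'll close on it.

Emit:
{"fn": "step_arm", "kwargs": {"motion": [{"claw":10,"delta_pos":[0,0,0],"turn":0},{"claw":10,"delta_pos":[0,0,0],"turn":0},{"claw":10,"delta_pos":[0,0,0],"turn":0},{"claw":10,"delta_pos":[0,0,0],"turn":0},{"claw":10,"delta_pos":[0,0,0],"turn":0}], "force": 40}}

```text
clock: 3.67
eef_pos: [518.2, -45.6, 126.6]
tcp_rot: [-3.141, -0.002, -0.162]
contact_force: [-1.3, -0.2, 6.9]
opening: 0.182
grasp_force: 38.9
```

```bash
cat >> h.py <<'E'
H=np.array([602.5,-58.5])
def st(n=1):
    F=[]
    for i in range(n):
        if i: grab_frame("wrist")
        s=sense();F.append(s["contact_force"])
    p=s["eef_pos"][:2]-H; a=np.arctan2(p[1],p[0])%6.2832; t=np.array([-np.sin(a),np.cos(a)]); F=np.mean(F,0)
    print("t",round(s["clock"],2),"eef",s["eef_pos"].round(1),"ang",round(a,4),"r",np.hypot(*p).round(1),"Ftan(+=shutting push reaction)",(F[:2]@t).round(2),"Frad",(F[:2]@p/np.hypot(*p)).round(2),"Fz",F[2].round(1),"op",round(s["opening"]*85.4,1),"gf",s["grasp_force"],"yaw",s["tcp_rot"][2])
E
python3 -c "
from h import *
st(4);print(track())"
```

```text
t 3.82 eef [518.3 -45.6 126.6] ang 2.9897 r 85.2 Ftan(+=shutting push reaction) -0.08 Frad 1.07 Fz 7.2 op 15.1 gf 38.85460674762726 yaw -0.16201235018472548
[(np.float64(190.6), np.float64(0.974)), (np.float64(190.89), np.float64(0.988))]
```

Emit:
{"fn": "step_arm", "kwargs": {"motion": [{"claw":10,"delta_pos":[0.03,2.12,0],"turn":-0.025},{"claw":10,"delta_pos":[0.03,2.12,0],"turn":-0.025},{"claw":10,"delta_pos":[0.03,2.12,0],"turn":-0.025},{"claw":10,"delta_pos":[0.03,2.12,0],"turn":-0.025},{"claw":10,"delta_pos":[0,0,0],"turn":0}]}}

```text
clock: 4.33
eef_pos: [517.4, -53.5, 126.6]
tcp_rot: [-3.141, -0.002, -0.061]
contact_force: [-1.1, 3.7, 7.4]
opening: 0.176
grasp_force: 38.9
```

```bash
python3 -c "
from h import *
st(4);print(track())"
```

```text
t 4.48 eef [517.4 -53.5 126.6] ang 3.0832 r 85.2 Ftan(+=shutting push reaction) -3.92 Frad 0.79 Fz 7.3 op 14.7 gf 38.94124746322632 yaw -0.06224377509241763
[(np.float64(191.39), np.float64(0.977)), (np.float64(191.57), np.float64(0.992))]
```

Emit:
{"fn": "step_arm", "kwargs": {"motion": [{"claw":10,"delta_pos":[0.02,1.7,0],"turn":-0.02},{"claw":10,"delta_pos":[0.02,1.7,0],"turn":-0.02},{"claw":10,"delta_pos":[0,0,0],"turn":0}]}}

```text
clock: 4.83
eef_pos: [517.2, -56.8, 126.6]
tcp_rot: [-3.14, -0.002, -0.021]
contact_force: [-1.1, 3.9, 7.1]
opening: 0.175
grasp_force: 39.0
```

```bash
python3 -c "
from h import *
st(4);print(track())"
```

```text
t 4.98 eef [517.3 -56.8 126.6] ang 3.1214 r 85.3 Ftan(+=shutting push reaction) -4.27 Frad 0.65 Fz 7.4 op 14.8 gf 38.99502396583557 yaw -0.022410146848298673
[(np.float64(191.66), np.float64(0.978)), (np.float64(191.86), np.float64(0.992))]
```

Emit:
{"fn": "step_arm", "kwargs": {"motion": [{"claw":10,"delta_pos":[0.02,1.7,0],"turn":-0.02},{"claw":10,"delta_pos":[0.02,0.9,0],"turn":-0.01},{"claw":10,"delta_pos":[0,0,0],"turn":0}]}}

```text
clock: 5.33
eef_pos: [517.2, -59.3, 126.6]
tcp_rot: [-3.14, -0.002, 0.008]
contact_force: [-0.2, 5.9, 7.2]
opening: 0.178
grasp_force: 39.0
```

```bash
python3 -c "
from h import *
st(4);print(track())"
```

```text
t 5.48 eef [517.2 -59.2 126.6] ang 3.1501 r 85.3 Ftan(+=shutting push reaction) -5.97 Frad 0.89 Fz 7.1 op 15.1 gf 39.02656137943268 yaw 0.007559420009300766
[(np.float64(191.87), np.float64(0.979)), (np.float64(192.06), np.float64(0.991))]
```

Emit:
{"fn": "step_arm", "kwargs": {"motion": [{"claw":10,"delta_pos":[0.02,1.7,0],"turn":-0.02},{"claw":10,"delta_pos":[0.02,0.9,0],"turn":-0.01},{"claw":10,"delta_pos":[0,0,0],"turn":0}]}}

```text
clock: 5.83
eef_pos: [517.3, -61.8, 126.6]
tcp_rot: [-3.14, -0.002, 0.038]
contact_force: [-0.3, 6.3, 8.1]
opening: 0.175
grasp_force: 39.1
```

```bash
python3 -c "
from h import *
st(4);print(track())"
```

```text
t 5.98 eef [517.3 -61.8 126.6] ang 3.1803 r 85.3 Ftan(+=shutting push reaction) -6.24 Frad 0.44 Fz 7.5 op 15.1 gf 39.057068824768066 yaw 0.03752083711323184
[(np.float64(192.08), np.float64(0.978)), (np.float64(192.34), np.float64(0.991))]
```

Emit:
{"fn": "step_arm", "kwargs": {"motion": [{"claw":10,"delta_pos":[0.02,1.7,0],"turn":-0.02},{"claw":10,"delta_pos":[0,0,0],"turn":0}]}}

```text
clock: 6.25
eef_pos: [517.4, -63.5, 126.6]
tcp_rot: [-3.14, -0.002, 0.059]
contact_force: [-1.3, 6.7, 7.1]
opening: 0.177
grasp_force: 39.1
```

```bash
python3 -c "
from h import *
st(4);print(track())"
```

```text
t 6.4 eef [517.4 -63.5 126.6] ang 3.2 r 85.3 Ftan(+=shutting push reaction) -6.34 Frad 0.59 Fz 7.6 op 15.2 gf 39.118879437446594 yaw 0.05753222000826819
[(np.float64(192.2), np.float64(0.979)), (np.float64(192.43), np.float64(0.992))]
```

Emit:
{"fn": "step_arm", "kwargs": {"motion": [{"claw":10,"delta_pos":[0.02,1.7,0],"turn":-0.02},{"claw":10,"delta_pos":[0,0,0],"turn":0}]}}

```text
clock: 6.67
eef_pos: [517.4, -65.1, 126.6]
tcp_rot: [-3.14, -0.002, 0.079]
contact_force: [-0.5, 6.8, 6.6]
opening: 0.177
grasp_force: 39.1
```

```bash
python3 -c "
from h import *
st(4);print(track())"
```

```text
t 6.82 eef [517.5 -65.2 126.6] ang 3.2197 r 85.3 Ftan(+=shutting push reaction) -6.64 Frad 0.15 Fz 7.5 op 15.1 gf 39.13263916969299 yaw 0.07748838464378216
[(np.float64(192.29), np.float64(0.979)), (np.float64(192.59), np.float64(0.991))]
```

Emit:
{"fn": "step_arm", "kwargs": {"motion": [{"claw":10,"delta_pos":[0.02,1.7,0],"turn":-0.02},{"claw":10,"delta_pos":[0,0,0],"turn":0}]}}

```text
clock: 7.08
eef_pos: [517.6, -66.8, 126.5]
tcp_rot: [-3.14, -0.002, 0.099]
contact_force: [-0.3, 6.6, 7.5]
opening: 0.175
grasp_force: 39.1
```

```bash
python3 -c "
from h import *
st(4);print(track())"
```

```text
t 7.23 eef [517.6 -66.8 126.6] ang 3.2389 r 85.3 Ftan(+=shutting push reaction) -6.29 Frad 0.21 Fz 7.5 op 15.0 gf 39.14204478263855 yaw 0.09748883992003687
[(np.float64(192.38), np.float64(0.98)), (np.float64(192.76), np.float64(0.992))]
```

Emit:
{"fn": "step_arm", "kwargs": {"motion": [{"claw":10,"delta_pos":[0.02,1.7,0],"turn":-0.02},{"claw":10,"delta_pos":[0,0,0],"turn":0}]}}

```text
clock: 7.5
eef_pos: [517.8, -68.5, 126.6]
tcp_rot: [-3.14, -0.002, 0.119]
contact_force: [-1.2, 5.4, 7.7]
opening: 0.175
grasp_force: 39.2
```

```bash
python3 -c "
from h import *
st(4);print(track())"
```

```text
t 7.65 eef [517.8 -68.5 126.6] ang 3.2586 r 85.3 Ftan(+=shutting push reaction) -6.26 Frad -0.01 Fz 7.5 op 15.3 gf 39.152424931526184 yaw 0.11757060071611813
[(np.float64(192.48), np.float64(0.98)), (np.float64(192.86), np.float64(0.992))]
```

Emit:
{"fn": "step_arm", "kwargs": {"motion": [{"claw":10,"delta_pos":[0.02,1.7,0],"turn":-0.02},{"claw":10,"delta_pos":[0,0,0],"turn":0}]}}

```text
clock: 7.92
eef_pos: [518.0, -70.1, 126.6]
tcp_rot: [-3.14, -0.002, 0.139]
contact_force: [-0.7, 6.8, 7.6]
opening: 0.176
grasp_force: 39.2
```

```bash
python3 -c "
from h import *
st(4);print(track())"
```

```text
t 8.07 eef [518.  -70.1 126.5] ang 3.2784 r 85.3 Ftan(+=shutting push reaction) -7.02 Frad 0.37 Fz 7.6 op 14.9 gf 39.16193604469299 yaw 0.13746511782862547
[(np.float64(191.73), np.float64(0.981)), (np.float64(191.88), np.float64(0.993))]
```

```bash
python3 -c "
from h import *
for i in range(3): print(sense()['clock'],track())"
```

```text
8.1667 [(np.float64(191.54), np.float64(0.98)), (np.float64(191.75), np.float64(0.994))]
8.2667 [(np.float64(191.46), np.float64(0.98)), (np.float64(191.66), np.float64(0.994))]
8.3667 [(np.float64(191.47), np.float64(0.98)), (np.float64(191.69), np.float64(0.994))]
```

Emit:
{"fn": "step_arm", "kwargs": {"motion": [{"claw":10,"delta_pos":[0.02,1.7,0],"turn":-0.02},{"claw":10,"delta_pos":[0,0,0],"turn":0}]}}

```text
clock: 8.63
eef_pos: [518.2, -71.8, 126.5]
tcp_rot: [-3.14, -0.002, 0.159]
contact_force: [-0.6, 7.0, 7.9]
opening: 0.175
grasp_force: 39.2
```

```bash
python3 -c "
from h import *
st()
for i in range(4): print(sense()['clock'],track())"
```

```text
t 8.63 eef [518.2 -71.8 126.5] ang 3.2979 r 85.3 Ftan(+=shutting push reaction) -7.0 Frad -0.5 Fz 7.9 op 14.9 gf 39.177271127700806 yaw 0.1585882495556019
8.6333 [(np.float64(190.45), np.float64(0.979)), (np.float64(190.42), np.float64(0.991))]
8.7333 [(np.float64(189.76), np.float64(0.977)), (np.float64(189.72), np.float64(0.991))]
8.8333 [(np.float64(189.1), np.float64(0.979)), (np.float64(188.93), np.float64(0.993))]
8.9333 [(np.float64(188.26), np.float64(0.978)), (np.float64(188.26), np.float64(0.992))]
```

Emit:
{"fn": "step_arm", "kwargs": {"motion": [{"claw":10,"delta_pos":[0.02,1.3,0],"turn":-0.015},{"claw":10,"delta_pos":[0,0,0],"turn":0},{"claw":10,"delta_pos":[0,0,0],"turn":0},{"claw":10,"delta_pos":[0,0,0],"turn":0},{"claw":10,"delta_pos":[0,0,0],"turn":0}]}}

```text
clock: 9.45
eef_pos: [518.4, -73.0, 126.6]
tcp_rot: [-3.141, -0.002, 0.172]
contact_force: [-0.8, 7.2, 6.3]
opening: 0.175
grasp_force: 39.2
```

```bash
python3 -c "
from h import *
st()
for i in range(3): print(sense()['clock'],track())"
```

```text
t 9.45 eef [518.4 -73.  126.6] ang 3.3127 r 85.3 Ftan(+=shutting push reaction) -7.26 Frad -0.39 Fz 6.3 op 15.0 gf 39.175241589546204 yaw 0.17244298152436754
9.45 [(np.float64(183.07), np.float64(0.976)), (np.float64(182.91), np.float64(0.992))]
9.55 [(np.float64(182.12), np.float64(0.974)), (np.float64(181.9), np.float64(0.991))]
9.65 [(np.float64(181.07), np.float64(0.975)), (np.float64(180.84), np.float64(0.99))]
```

Emit:
{"fn": "step_arm", "kwargs": {"motion": [{"claw":10},{"claw":10},{"claw":10},{"claw":10},{"claw":10},{"claw":10},{"claw":10},{"claw":10}]}}

```text
schema error: expected keys claw, delta_pos, turn
```

```bash
python3 -c "
from h import *
for i in range(2): print(sense()['clock'],track())"
```

```text
9.75 [(np.float64(179.95), np.float64(0.975)), (np.float64(179.71), np.float64(0.992))]
9.85 [(np.float64(178.75), np.float64(0.975)), (np.float64(178.69), np.float64(0.99))]
```

Emit:
{"fn": "step_arm", "kwargs": {"motion": [{"claw":10},{"claw":10},{"claw":10},{"claw":10},{"claw":10},{"claw":10},{"claw":10},{"claw":10}]}}

```text
schema error: expected keys claw, delta_pos, turn
```

```bash
python3 -c "
from h import *
for i in range(2): print(sense()['clock'],track())"
```

```text
9.95 [(np.float64(177.73), np.float64(0.975)), (np.float64(177.62), np.float64(0.99))]
10.05 [(np.float64(176.7), np.float64(0.974)), (np.float64(176.46), np.float64(0.99))]
```

Emit:
{"fn": "step_arm", "kwargs": {"motion": [{"claw":10,"delta_pos":[0,0,0],"turn":0},{"claw":10,"delta_pos":[0,0,0],"turn":0},{"claw":10,"delta_pos":[0,0,0],"turn":0},{"claw":10,"delta_pos":[0,0,0],"turn":0},{"claw":10,"delta_pos":[0,0,0],"turn":0},{"claw":10,"delta_pos":[0,0,0],"turn":0},{"claw":10,"delta_pos":[0,0,0],"turn":0},{"claw":10,"delta_pos":[0,0,0],"turn":0}]}}

```text
clock: 10.82
eef_pos: [518.4, -73.0, 126.6]
tcp_rot: [-3.141, -0.002, 0.172]
contact_force: [-1.7, 7.4, 8.1]
opening: 0.176
grasp_force: 39.2
```

Emit:
{"fn": "step_arm", "kwargs": {"motion": [{"claw":10,"delta_pos":[0,0,0],"turn":0},{"claw":10,"delta_pos":[0,0,0],"turn":0},{"claw":10,"delta_pos":[0,0,0],"turn":0},{"claw":10,"delta_pos":[0,0,0],"turn":0},{"claw":10,"delta_pos":[0,0,0],"turn":0},{"claw":10,"delta_pos":[0,0,0],"turn":0},{"claw":10,"delta_pos":[0,0,0],"turn":0},{"claw":10,"delta_pos":[0,0,0],"turn":0}]}}

```text
clock: 11.48
eef_pos: [518.4, -73.1, 126.6]
tcp_rot: [-3.141, -0.002, 0.172]
contact_force: [-1.7, 7.2, 8.1]
opening: 0.175
grasp_force: 39.2
```

```bash
python3 -c "
from h import *
for i in range(2): print(sense()['clock'],track())"
```

```text
11.4833 [(np.float64(161.77), np.float64(0.973)), (np.float64(161.33), np.float64(0.978))]
11.5833 [(np.float64(160.78), np.float64(0.97)), (np.float64(160.35), np.float64(0.977))]
```

Emit:
{"fn": "step_arm", "kwargs": {"motion": [{"claw":10,"delta_pos":[0,0,0],"turn":0},{"claw":10,"delta_pos":[0,0,0],"turn":0},{"claw":10,"delta_pos":[0,0,0],"turn":0},{"claw":10,"delta_pos":[0,0,0],"turn":0},{"claw":10,"delta_pos":[0,0,0],"turn":0},{"claw":10,"delta_pos":[0,0,0],"turn":0},{"claw":10,"delta_pos":[0,0,0],"turn":0},{"claw":10,"delta_pos":[0,0,0],"turn":0}]}}

```text
clock: 12.35
eef_pos: [518.4, -73.1, 126.5]
tcp_rot: [-3.141, -0.002, 0.172]
contact_force: [-0.8, 7.4, 7.4]
opening: 0.171
grasp_force: 39.2
```

Emit:
{"fn": "step_arm", "kwargs": {"motion": [{"claw":10,"delta_pos":[0,0,0],"turn":0},{"claw":10,"delta_pos":[0,0,0],"turn":0},{"claw":10,"delta_pos":[0,0,0],"turn":0},{"claw":10,"delta_pos":[0,0,0],"turn":0},{"claw":10,"delta_pos":[0,0,0],"turn":0},{"claw":10,"delta_pos":[0,0,0],"turn":0},{"claw":10,"delta_pos":[0,0,0],"turn":0},{"claw":10,"delta_pos":[0,0,0],"turn":0}]}}

```text
clock: 13.02
eef_pos: [518.4, -73.0, 126.5]
tcp_rot: [-3.14, -0.002, 0.172]
contact_force: [-0.9, 7.9, 7.9]
opening: 0.178
grasp_force: 39.2
```

```bash
python3 -c "
from h import *
for i in range(1): print(sense()['clock'],track())"
```

```text
13.0167 [(np.float64(146.83), np.float64(0.967)), (np.float64(146.27), np.float64(0.973))]
```

Emit:
{"fn": "step_arm", "kwargs": {"motion": [{"claw":10,"delta_pos":[0,0,0],"turn":0},{"claw":10,"delta_pos":[0,0,0],"turn":0},{"claw":10,"delta_pos":[0,0,0],"turn":0},{"claw":10,"delta_pos":[0,0,0],"turn":0},{"claw":10,"delta_pos":[0,0,0],"turn":0},{"claw":10,"delta_pos":[0,0,0],"turn":0},{"claw":10,"delta_pos":[0,0,0],"turn":0},{"claw":10,"delta_pos":[0,0,0],"turn":0}]}}

```text
clock: 13.78
eef_pos: [518.4, -73.0, 126.6]
tcp_rot: [-3.141, -0.002, 0.173]
contact_force: [-1.6, 7.9, 7.9]
opening: 0.174
grasp_force: 39.2
```

Emit:
{"fn": "step_arm", "kwargs": {"motion": [{"claw":10,"delta_pos":[0,0,0],"turn":0},{"claw":10,"delta_pos":[0,0,0],"turn":0},{"claw":10,"delta_pos":[0,0,0],"turn":0},{"claw":10,"delta_pos":[0,0,0],"turn":0},{"claw":10,"delta_pos":[0,0,0],"turn":0},{"claw":10,"delta_pos":[0,0,0],"turn":0},{"claw":10,"delta_pos":[0.02,-2.1,0],"turn":0.025},{"claw":10,"delta_pos":[0.02,-2.1,0],"turn":0.025}]}}

```text
clock: 14.45
eef_pos: [518.2, -71.1, 126.7]
tcp_rot: [3.139, -0.002, 0.123]
contact_force: [-1.0, -9.6, 5.8]
opening: 0.177
grasp_force: 39.2
```

```bash
python3 -c "
from h import *
for i in range(3): st();print(sense()['clock'],track())
c=grab_frame('scene');d=grab_frame('side');pickle.dump((c,d),open('g.pkl','wb'))
for n,q,x,y in(('sc',c,300,180),('si',d,80,220)):
    cv2.imwrite(f'pics/{n}2.png',cv2.resize(q['img'][y:y+150,x:x+200,::-1],(800,600),interpolation=cv2.INTER_CUBIC))
"
```

```text
t 14.45 eef [518.2 -71.1 126.7] ang 3.2901 r 85.2 Ftan(+=shutting push reaction) 9.38 Frad 2.37 Fz 5.8 op 15.1 gf 39.19431030750275 yaw 0.12306874702921022
14.45 [(np.float64(133.46), np.float64(0.959)), (np.float64(133.24), np.float64(0.966))]
t 14.55 eef [518.1 -70.9 126.6] ang 3.2878 r 85.3 Ftan(+=shutting push reaction) 6.52 Frad 1.3 Fz 5.1 op 15.6 gf 39.29149031639099 yaw 0.12280675752924597
14.55 [(np.float64(133.08), np.float64(0.958)), (np.float64(132.95), np.float64(0.966))]
t 14.65 eef [518.1 -70.9 126.6] ang 3.2881 r 85.3 Ftan(+=shutting push reaction) 6.31 Frad 0.82 Fz 5.9 op 14.8 gf 39.291722774505615 yaw 0.12359981601901526
14.65 [(np.float64(132.96), np.float64(0.958)), (np.float64(132.56), np.float64(0.966))]
```

View pics/sc2.png

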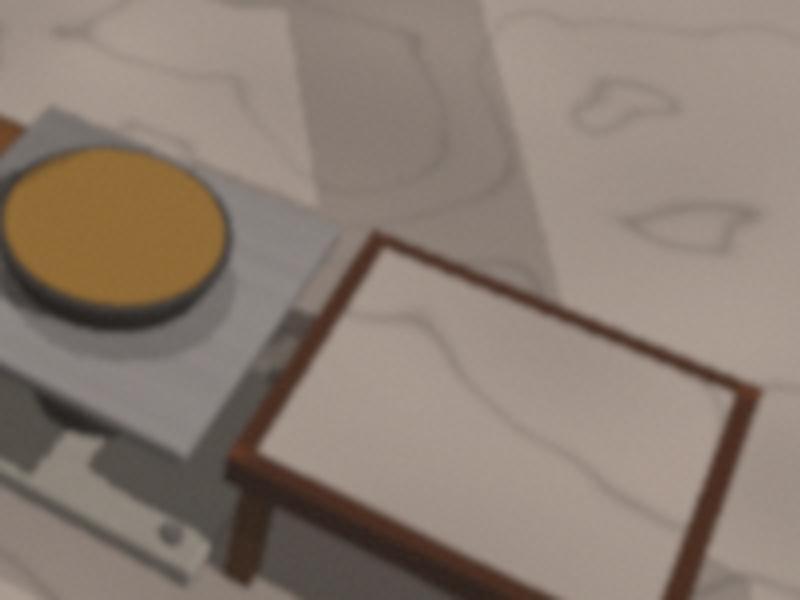

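View pics/si2.png

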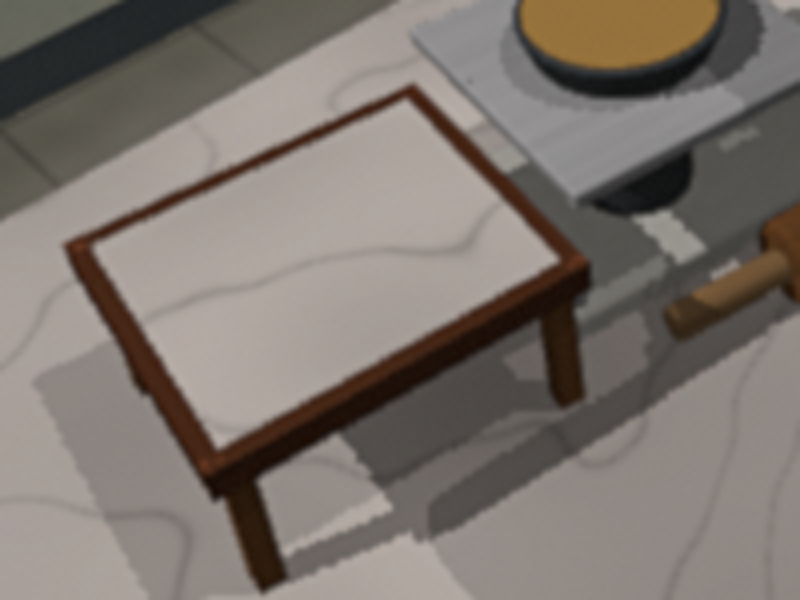

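The plate is a little above the stand. Scene crop: plate near corners (343,232) and (188,460), stand corners (378,232) and (230,458). Side crop: plate corners (577,197) and (413,37), stand corners (588,264) and (412,86).

```bash
python3 - <<'E'
from h import *
a,b=pickle.load(open("g.pkl","rb"))
S=lambda u,v:(a,300+u/4-.37,180+v/4-.37)
D=lambda u,v:(b,80+u/4-.37,220+v/4-.37)
for k,(s,d) in dict(pB=((343,232),(577,197)),pC=((188,460),(413,37)),sA=((378,232),(588,264)),sD=((230,458),(412,86)),sB=((760,390),(207,472))).items():
    X,e=tri(S(*s),D(*d));print(k,X.round(1),e[0])
for i in range(3): print(sense()['clock'],track())
E
```

```text
pB [555.9 272.7 133.3] [-1.  -0.9]
pC [749.2 240.4 129.3] [-0.9 -0.9]
sA [527.6 291.1 114.4] [-0.7 -0.6]
sD [727.2 259.3 113.3] [-0.4 -0.4]
sB [563.6 506.7 115.4] [-0.9 -0.5]
14.85 [(np.float64(131.96), np.float64(0.958)), (np.float64(131.8), np.float64(0.965))]
14.95 [(np.float64(131.86), np.float64(0.958)), (np.float64(131.7), np.float64(0.965))]
15.05 [(np.float64(131.45), np.float64(0.957)), (np.float64(131.41), np.float64(0.965))]
```

```bash
cat > q.py <<'E'
from h import *
from scipy.ndimage import map_coordinates
def refine(img,q,R=3.0):
    g=cv2.GaussianBlur(cv2.cvtColor(img,7).astype(np.float32),(0,0),.7); q=np.array(q,float); L=[]
    for i in range(4):
        p,r=q[i],q[(i+1)%4]; d=(r-p)/np.linalg.norm(r-p); n=np.array([-d[1],d[0]])
        s=np.arange(-R,R+.01,.1); P=[]
        ts=np.linspace(.08,.92,50)
        pr=np.array([np.gradient(map_coordinates(g,[(p+(r-p)*t+np.outer(s,n))[:,1],(p+(r-p)*t+np.outer(s,n))[:,0]],order=1)) for t in ts])
        sg=np.sign(np.median(pr,0)[np.argmax(abs(np.median(pr,0)))])
        P=np.array([p+(r-p)*t+n*s[np.argmax(sg*x)] for t,x in zip(ts,pr)],np.float32)
        l=cv2.fitLine(P,cv2.DIST_HUBER,0,.01,.01).ravel(); L.append(l)
        res=abs((P-l[2:])@np.array([-l[1],l[0]])); q_=np.median(res); print("  side",i,"res",round(float(q_),2),end="")
    out=[]
    for i in range(4):
        a,b=L[i-1],L[i]; k=np.linalg.solve(np.array([[a[0],-b[0]],[a[1],-b[1]]]),(b[2:]-a[2:])); out.append(a[2:]+k[0]*a[:2])
    print(); return np.array(out)
def meas(fr,qs,qd,R=3.):
    A=refine(fr[0]["img"],qs,R);B=refine(fr[1]["img"],qd,R)
    X=[tri((fr[0],*s),(fr[1],*d)) for s,d in zip(A,B)]
    print(" moved",np.round(A-qs,1).tolist(),np.round(B-qd,1).tolist())
    print(" z",[x[0][2].round(1) for x in X],np.mean([x[0] for x in X],0).round(2),"e",[x[1][0].tolist() for x in X]); return X
E
cat > r.py <<'E'
from q import *
S=lambda p:np.array(p)/3+[230-.33,175-.33]
D=lambda p:np.array(p)/3+[90-.33,170-.33]
f,g=F0,pickle.load(open("g.pkl","rb"))
si=[(495,203),(757,309),(694,496),(404,355)];di=[(390,350),(137,488),(40,340),(280,230)]
print("stand");meas(f,S(si),D(di));meas(g,S(si),D(di))
print("plate0")
meas(f,S([(258,42),(478,132),(360,303-10),(112,182)]),D([(605,140),(400,240),(270,118),(462,38)]),2.)
print("plate1") # predict corners from plate0 pose at tracker height
X=[[519.5,80.1],[553.4,270.7],[749.8,239.6],[719.2,45.0]]
pr=lambda c,z:np.array([proj(c,[*p,z]) for p in X])
meas(g,pr(g[0],133),pr(g[1],133),2.5)
E
python3 r.py
```

```text
stand
  side 0 res 0.13  side 1 res 0.11  side 2 res 0.13  side 3 res 0.15
  side 0 res 0.12  side 1 res 0.12  side 2 res 0.09  side 3 res 0.13
 moved [[1.0, -0.9], [1.6, 0.3], [0.0, 0.5], [-0.6, -0.5]] [[0.3, -1.7], [-1.3, -0.4], [-1.3, -2.1], [-1.9, -2.2]]
 z [np.float64(115.3), np.float64(115.3), np.float64(115.0), np.float64(115.1)] [645.07 383.01 115.15] e [[-0.4, -0.3], [-0.7, -0.4], [-0.8, -0.5], [-0.5, -0.4]]
  side 0 res 0.14  side 1 res 0.12  side 2 res 0.14  side 3 res 0.11
  side 0 res 0.12  side 1 res 0.12  side 2 res 0.09  side 3 res 0.13
 moved [[0.8, -1.0], [1.7, 0.3], [0.0, 0.4], [-0.9, -0.6]] [[0.4, -1.8], [-1.3, -0.4], [-1.3, -2.1], [-1.8, -2.2]]
 z [np.float64(115.3), np.float64(115.3), np.float64(115.0), np.float64(115.1)] [645.01 382.81 115.18] e [[-0.4, -0.3], [-0.7, -0.4], [-0.8, -0.5], [-0.4, -0.4]]
plate0
  side 0 res 0.95  side 1 res 0.77  side 2 res 0.17  side 3 res 0.22
  side 0 res 0.11  side 1 res 0.15  side 2 res 0.25  side 3 res 0.28
 moved [[-1.3, -0.7], [3.8, 0.2], [-4.7, 0.7], [-1.7, -0.7]] [[-1.0, -1.1], [-1.9, -0.5], [-1.4, -0.6], [0.8, -1.3]]
 z [np.float64(194.1), np.float64(195.0), np.float64(193.4), np.float64(194.1)] [637.35 158.12 194.16] e [[-0.3, -0.4], [-1.6, -1.5], [1.1, 1.0], [-0.5, -0.7]]
plate1
  side 0 res 0.48  side 1 res 0.2  side 2 res 0.14  side 3 res 0.15
  side 0 res 0.1  side 1 res 0.19  side 2 res 0.63  side 3 res 0.23
 moved [[-2.3, 1.1], [2.3, -1.9], [0.7, 1.6], [-0.6, -0.1]] [[0.1, -2.2], [-1.2, -0.5], [-0.3, -1.5], [1.2, -0.6]]
 z [np.float64(132.8), np.float64(139.1), np.float64(134.7), np.float64(132.9)] [637.   158.03 134.87] e [[-0.3, -0.4], [0.1, 0.1], [-0.9, -0.8], [-0.4, -0.4]]
```

```bash
cat > m.py <<'E'
from h import *
from scipy.ndimage import map_coordinates
from scipy.optimize import least_squares
def corners(x,y,yaw,z,h=100.):
    c,s=np.cos(yaw),np.sin(yaw); return [np.array([x+c*u-s*v,y+s*u+c*v,z]) for u,v in((-h,-h),(-h,h),(h,h),(h,-h))]
def fit(fr,p0,iters=3,R=2.5,xy=None,v=1,skip=()):
    p=np.array(p0,float)
    for it in range(iters):
        ob=[]
        for ci,c in enumerate(fr):
            g=cv2.GaussianBlur(c["img"].astype(np.float32),(0,0),.8); Q=corners(*p)
            for i in range(4):
                if (ci,i) in skip: continue
                for t in np.linspace(.06,.94,45):
                    W=Q[i]+(Q[(i+1)%4]-Q[i])*t; a=np.array(proj(c,W)); b=np.array(proj(c,W+(Q[(i+1)%4]-Q[i])*.02)); d=(b-a)/np.linalg.norm(b-a); n=np.array([-d[1],d[0]])
                    s=np.arange(-R,R+.01,.1); xy_=a+np.outer(s,n)
                    gr=sum(abs(np.gradient(map_coordinates(g[:,:,k],[xy_[:,1],xy_[:,0]],order=1))) for k in range(3))
                    j=np.argmax(gr)
                    if gr[j]>1.0 and 2<j<len(s)-3: ob.append((ci,i,t,xy_[j],n))
        def r(q):
            Q=corners(*q[:4]); o=[]
            for ci,i,t,x,n in ob: o.append((np.array(proj(fr[ci],Q[i]+(Q[(i+1)%4]-Q[i])*t))+q[4+2*ci:6+2*ci]*0-x)@n)
            return np.array(o)
        s=least_squares(r,p,loss="soft_l1",f_scale=.3); p=s.x; R=max(1.5,R-.5)
    if v:
        e=r(p); print(p.round(3),"N",len(ob),[(k,int(m.sum()),np.median(e[m]).round(2),np.median(abs(e[m]-np.median(e[m]))).round(2)) for k in[(c,i) for c in(0,1) for i in range(4)] if (m:=np.array([(o[0],o[1])==k for o in ob])).any()])
    return p
E
python3 - <<'E'
from m import *
g=pickle.load(open("g.pkl","rb"))
for z in(192,194,196): fit(F0,[637.2,158.1,-.165,z])
for z in(131,133,135): fit(g,[637.2,158.1,-.165,z])
E
```

```text
Traceback (most recent call last):
  File "m.py", line 24, in fit
    s=least_squares(r,p,loss="soft_l1",f_scale=.3); p=s.x; R=max(1.5,R-.5)
  File "m.py", line 22, in r
    for ci,i,t,x,n in ob: o.append((np.array(proj(fr[ci],Q[i]+(Q[(i+1)%4]-Q[i])*t))+q[4+2*ci:6+2*ci]*0-x)@n)
                                    ~~~~~~~~~~~~~~~~~~~~~~~~~~~~~~~~~~~~~~~~~~~~~~~^~~~~~~~~~~~~~~~~~~
ValueError: operands could not be broadcast together with shapes (2,) (0,)
```

```bash
sed -i 's/+q\[4+2\*ci:6+2\*ci\]\*0//' m.py
python3 - <<'E'
from m import *
g=pickle.load(open("g.pkl","rb"))
for z in(192,194,196): fit(F0,[637.2,158.1,-.165,z])
for z in(131,133,135): fit(g,[637.2,158.1,-.165,z])
E
```

```text
[ 6.38936e+02  1.60736e+02 -1.73000e-01  1.93755e+02] N 309 [((0, 0), 26, np.float64(0.01), np.float64(0.45)), ((0, 1), 44, np.float64(0.3), np.float64(0.4)), ((0, 2), 45, np.float64(0.09), np.float64(0.19)), ((0, 3), 36, np.float64(0.42), np.float64(0.15)), ((1, 0), 45, np.float64(0.09), np.float64(0.19)), ((1, 1), 44, np.float64(0.33), np.float64(0.29)), ((1, 2), 44, np.float64(0.05), np.float64(0.35)), ((1, 3), 25, np.float64(1.17), np.float64(0.1))]
[ 6.38895e+02  1.60672e+02 -1.73000e-01  1.93750e+02] N 309 [((0, 0), 26, np.float64(0.01), np.float64(0.55)), ((0, 1), 43, np.float64(0.39), np.float64(0.41)), ((0, 2), 45, np.float64(0.1), np.float64(0.14)), ((0, 3), 36, np.float64(0.42), np.float64(0.13)), ((1, 0), 45, np.float64(0.07), np.float64(0.14)), ((1, 1), 43, np.float64(0.36), np.float64(0.27)), ((1, 2), 44, np.float64(0.01), np.float64(0.36)), ((1, 3), 27, np.float64(1.08), np.float64(0.18))]
[ 6.38889e+02  1.60628e+02 -1.73000e-01  1.93788e+02] N 305 [((0, 0), 25, np.float64(0.03), np.float64(0.65)), ((0, 1), 42, np.float64(0.27), np.float64(0.4)), ((0, 2), 45, np.float6
[... 953 characters left out ...]
 45, np.float64(-0.13), np.float64(0.22)), ((1, 0), 45, np.float64(0.06), np.float64(0.1)), ((1, 1), 44, np.float64(0.65), np.float64(0.49)), ((1, 2), 37, np.float64(0.14), np.float64(0.31)), ((1, 3), 31, np.float64(0.66), np.float64(0.2))]
[ 6.38620e+02  1.58913e+02 -1.54000e-01  1.34557e+02] N 318 [((0, 0), 25, np.float64(-0.01), np.float64(0.39)), ((0, 1), 45, np.float64(0.04), np.float64(0.23)), ((0, 2), 45, np.float64(0.08), np.float64(0.37)), ((0, 3), 45, np.float64(-0.14), np.float64(0.21)), ((1, 0), 45, np.float64(0.09), np.float64(0.1)), ((1, 1), 45, np.float64(0.64), np.float64(0.5)), ((1, 2), 37, np.float64(-0.1), np.float64(0.48)), ((1, 3), 31, np.float64(0.58), np.float64(0.2))]
```

Emit:
{"fn": "step_arm", "kwargs": {"motion": [{"claw":10,"delta_pos":[0,0,0],"turn":0},{"claw":10,"delta_pos":[0,0,0],"turn":0},{"claw":10,"delta_pos":[0,0,0],"turn":0},{"claw":10,"delta_pos":[0,0,0],"turn":0},{"claw":10,"delta_pos":[0,0,0],"turn":0},{"claw":10,"delta_pos":[0,0,0],"turn":0},{"claw":10,"delta_pos":[0,0,0],"turn":0},{"claw":10,"delta_pos":[0,0,0],"turn":0}]}}

```text
clock: 15.82
eef_pos: [518.1, -70.9, 126.6]
tcp_rot: [3.139, -0.002, 0.124]
contact_force: [-0.7, -5.7, 5.6]
opening: 0.173
grasp_force: 39.3
```

Emit:
{"fn": "step_arm", "kwargs": {"motion": [{"claw":10,"delta_pos":[0,0,0],"turn":0},{"claw":10,"delta_pos":[0,0,0],"turn":0},{"claw":10,"delta_pos":[0,0,0],"turn":0},{"claw":10,"delta_pos":[0,0,0],"turn":0},{"claw":10,"delta_pos":[0,0,0],"turn":0},{"claw":10,"delta_pos":[0,0,0],"turn":0},{"claw":10,"delta_pos":[0,0,0],"turn":0},{"claw":10,"delta_pos":[0,0,0],"turn":0}]}}

```text
clock: 16.48
eef_pos: [518.2, -71.0, 126.6]
tcp_rot: [3.139, -0.002, 0.123]
contact_force: [0.2, -6.1, 5.7]
opening: 0.173
grasp_force: 39.3
```

```bash
sed -i 's/Z0=191.4; C=np.array(\[635.4,158.9\])/Z0=193.75; C=np.array([638.8,160.])/' h.py
python3 -c "
from h import *
for i in range(2): st();print(sense()['clock'],track())
"
```

```text
t 16.48 eef [518.2 -71.  126.6] ang 3.2883 r 85.3 Ftan(+=shutting push reaction) 6.03 Frad 0.74 Fz 5.7 op 14.8 gf 39.29121673107147 yaw 0.12347505515254364
16.4833 [(np.float64(129.94), np.float64(0.956)), (np.float64(128.07), np.float64(0.924))]
t 16.58 eef [518.1 -70.9 126.6] ang 3.2879 r 85.3 Ftan(+=shutting push reaction) 6.51 Frad 1.57 Fz 5.8 op 15.1 gf 39.29083049297333 yaw 0.12344942255235924
16.5833 [(np.float64(129.54), np.float64(0.954)), (np.float64(127.66), np.float64(0.922))]
```

```bash
sed -i 's/Z0=193.75; C=np.array(\[638.8,160.\])/Z0=191.4; C=np.array([635.4,158.9])/' h.py
```

Emit:
{"fn": "step_arm", "kwargs": {"motion": [{"claw":10,"delta_pos":[0,0,0],"turn":0},{"claw":10,"delta_pos":[0,0,0],"turn":0},{"claw":10,"delta_pos":[0,0,0],"turn":0},{"claw":10,"delta_pos":[0,0,0],"turn":0},{"claw":10,"delta_pos":[0,0,0],"turn":0},{"claw":10,"delta_pos":[0,0,0],"turn":0},{"claw":10,"delta_pos":[0,0,0],"turn":0},{"claw":10,"delta_pos":[0,0,0],"turn":0}]}}

```text
clock: 17.35
eef_pos: [518.1, -71.0, 126.6]
tcp_rot: [3.139, -0.002, 0.123]
contact_force: [0.1, -6.2, 5.5]
opening: 0.176
grasp_force: 39.3
```

Emit:
{"fn": "step_arm", "kwargs": {"motion": [{"claw":10,"delta_pos":[0,0,0],"turn":0},{"claw":10,"delta_pos":[0,0,0],"turn":0},{"claw":10,"delta_pos":[0,0,0],"turn":0},{"claw":10,"delta_pos":[0,0,0],"turn":0},{"claw":10,"delta_pos":[0,0,0],"turn":0},{"claw":10,"delta_pos":[0,0,0],"turn":0},{"claw":10,"delta_pos":[0,0,0],"turn":0},{"claw":10,"delta_pos":[0,0,0],"turn":0}]}}

```text
clock: 18.02
eef_pos: [518.2, -71.0, 126.6]
tcp_rot: [3.139, -0.002, 0.124]
contact_force: [-0.3, -7.1, 5.5]
opening: 0.17
grasp_force: 39.3
```

```bash
python3 -c "
from m import *
t=sense()['clock'];print(t,track())
fr=(grab_frame('scene'),grab_frame('side'));print(sense()['clock']);fit(fr,[638.7,159.5,-.163,124])
print(sense()['clock'],track())
"
```

```text
18.0167 [(np.float64(122.87), np.float64(0.951)), (np.float64(122.56), np.float64(0.961))]
18.2167
[ 6.38648e+02  1.59120e+02 -1.53000e-01  1.24623e+02] N 309 [((0, 0), 23, np.float64(-0.01), np.float64(0.31)), ((0, 1), 45, np.float64(0.04), np.float64(0.29)), ((0, 2), 45, np.float64(0.01), np.float64(0.3)), ((0, 3), 44, np.float64(-0.12), np.float64(0.16)), ((1, 0), 45, np.float64(0.03), np.float64(0.1)), ((1, 1), 45, np.float64(-0.04), np.float64(0.56)), ((1, 2), 36, np.float64(0.07), np.float64(0.49)), ((1, 3), 26, np.float64(0.51), np.float64(0.16))]
18.2167 [(np.float64(122.05), np.float64(0.949)), (np.float64(122.07), np.float64(0.961))]
```

Emit:
{"fn": "step_arm", "kwargs": {"motion": [{"claw":10,"delta_pos":[0,0,0],"turn":0},{"claw":10,"delta_pos":[0,0,0],"turn":0},{"claw":10,"delta_pos":[0,0,0],"turn":0},{"claw":10,"delta_pos":[0,0,0],"turn":0},{"claw":10,"delta_pos":[0,0,0],"turn":0},{"claw":10,"delta_pos":[0,0,0],"turn":0},{"claw":10,"delta_pos":[0,0,0],"turn":0},{"claw":10,"delta_pos":[0,0,0],"turn":0}]}}

```text
clock: 18.98
eef_pos: [518.1, -70.9, 126.6]
tcp_rot: [3.139, -0.002, 0.123]
contact_force: [-0.1, -5.6, 5.7]
opening: 0.173
grasp_force: 39.3
```

Emit:
{"fn": "step_arm", "kwargs": {"motion": [{"claw":10,"delta_pos":[0,0,0],"turn":0},{"claw":10,"delta_pos":[0,0,0],"turn":0},{"claw":10,"delta_pos":[0,0,0],"turn":0},{"claw":10,"delta_pos":[0,0,0],"turn":0},{"claw":10,"delta_pos":[0,0,0],"turn":0},{"claw":10,"delta_pos":[0.01,-1.3,0],"turn":0.015},{"claw":10,"delta_pos":[0.01,-1.3,0],"turn":0.015},{"claw":10,"delta_pos":[0,0,0],"turn":0}]}}

```text
clock: 19.65
eef_pos: [517.8, -68.7, 126.6]
tcp_rot: [3.139, -0.002, 0.093]
contact_force: [-0.1, -8.4, 5.7]
opening: 0.178
grasp_force: 39.3
```

```bash
python3 -c "
from m import *
for i in range(3): st();print(sense()['clock'],track())
st()"
```

```text
t 19.65 eef [517.8 -68.7 126.6] ang 3.2618 r 85.3 Ftan(+=shutting push reaction) 8.34 Frad 1.08 Fz 5.7 op 15.2 gf 39.32396471500397 yaw 0.0928740275827662
19.65 [(np.float64(118.17), np.float64(0.946)), (np.float64(118.27), np.float64(0.958))]
t 19.75 eef [517.9 -68.7 126.6] ang 3.262 r 85.3 Ftan(+=shutting push reaction) 9.11 Frad 1.48 Fz 5.1 op 14.8 gf 39.32572424411774 yaw 0.09369219282411523
19.75 [(np.float64(118.07), np.float64(0.946)), (np.float64(118.17), np.float64(0.958))]
t 19.85 eef [517.9 -68.7 126.6] ang 3.2621 r 85.3 Ftan(+=shutting push reaction) 8.14 Frad 1.5 Fz 5.6 op 15.1 gf 39.32616055011749 yaw 0.09365941929542254
19.85 [(np.float64(118.06), np.float64(0.945)), (np.float64(118.17), np.float64(0.958))]
t 19.95 eef [517.9 -68.7 126.6] ang 3.2619 r 85.3 Ftan(+=shutting push reaction) 8.3 Frad 2.52 Fz 5.1 op 14.8 gf 39.32614982128143 yaw 0.09367402251829904
```

Emit:
{"fn": "step_arm", "kwargs": {"motion": [{"claw":10,"delta_pos":[0.01,-1.3,0],"turn":0.015},{"claw":10,"delta_pos":[0.01,-1.3,0],"turn":0.015},{"claw":10,"delta_pos":[0.01,-1.3,0],"turn":0.015},{"claw":10,"delta_pos":[0,0,0],"turn":0}]}}

```text
clock: 20.28
eef_pos: [517.5, -64.9, 126.6]
tcp_rot: [3.139, -0.002, 0.048]
contact_force: [-1.2, -9.8, 5.0]
opening: 0.173
grasp_force: 39.4
```

```bash
python3 -c "
from m import *
st(6);print(sense()['clock'],track())
st()"
```

```text
t 20.53 eef [517.5 -64.9 126.6] ang 3.2171 r 85.2 Ftan(+=shutting push reaction) 9.09 Frad 1.39 Fz 5.9 op 15.1 gf 39.35061872005463 yaw 0.04877911357280573
20.5333 [(np.float64(117.76), np.float64(0.943)), (np.float64(117.88), np.float64(0.958))]
t 20.63 eef [517.5 -64.9 126.6] ang 3.217 r 85.2 Ftan(+=shutting push reaction) 8.85 Frad 0.65 Fz 6.9 op 14.8 gf 39.35077250003815 yaw 0.04873761360119455
```

Emit:
{"fn": "step_arm", "kwargs": {"motion": [{"claw":10,"delta_pos":[0.01,-1.3,0],"turn":0.015},{"claw":10,"delta_pos":[0.01,-1.3,0],"turn":0.015},{"claw":10,"delta_pos":[0,0,0],"turn":0}]}}

```text
clock: 20.88
eef_pos: [517.3, -62.3, 126.6]
tcp_rot: [3.139, -0.002, 0.018]
contact_force: [-0.9, -10.5, 6.6]
opening: 0.177
grasp_force: 39.4
```

```bash
python3 -c "
from m import *
st(6);print(sense()['clock'],track())
st()"
```

```text
t 21.13 eef [517.4 -62.4 126.6] ang 3.1873 r 85.2 Ftan(+=shutting push reaction) 9.77 Frad 1.79 Fz 6.4 op 15.0 gf 39.377705454826355 yaw 0.01874288466611662
21.1333 [(np.float64(117.56), np.float64(0.941)), (np.float64(117.58), np.float64(0.957))]
t 21.23 eef [517.4 -62.4 126.6] ang 3.187 r 85.2 Ftan(+=shutting push reaction) 9.12 Frad 1.25 Fz 5.1 op 14.9 gf 39.377567768096924 yaw 0.018777908980757152
```

Emit:
{"fn": "step_arm", "kwargs": {"motion": [{"claw":10,"delta_pos":[0.01,-1.7,0],"turn":0.02},{"claw":10,"delta_pos":[0.01,-1.7,0],"turn":0.02},{"claw":10,"delta_pos":[0.01,-1.7,0],"turn":0.02},{"claw":10,"delta_pos":[0,0,0],"turn":0}]}}

```text
clock: 21.57
eef_pos: [517.3, -57.3, 126.6]
tcp_rot: [3.139, -0.002, -0.042]
contact_force: [-2.0, -10.3, 7.3]
opening: 0.176
grasp_force: 39.4
```

```bash
python3 -c "
from m import *
st(6);print(sense()['clock'],track())
st()"
```

```text
t 21.82 eef [517.3 -57.3 126.6] ang 3.1274 r 85.2 Ftan(+=shutting push reaction) 9.66 Frad 1.73 Fz 6.5 op 15.0 gf 39.391340017318726 yaw -0.041238639410186906
21.8167 [(np.float64(117.14), np.float64(0.937)), (np.float64(117.18), np.float64(0.952))]
t 21.92 eef [517.3 -57.3 126.6] ang 3.1273 r 85.2 Ftan(+=shutting push reaction) 9.63 Frad 2.01 Fz 7.1 op 14.8 gf 39.3905907869339 yaw -0.041190066530252256
```

Emit:
{"fn": "step_arm", "kwargs": {"motion": [{"claw":10,"delta_pos":[0.01,-1.7,0],"turn":0.02},{"claw":10,"delta_pos":[0.01,-1.7,0],"turn":0.02},{"claw":10,"delta_pos":[0,0,0],"turn":0}]}}

```text
clock: 22.17
eef_pos: [517.4, -54.0, 126.6]
tcp_rot: [3.139, -0.002, -0.082]
contact_force: [-1.4, -9.7, 7.9]
opening: 0.174
grasp_force: 39.4
```

```bash
python3 -c "
from m import *
st(6);print(sense()['clock'],track())
st()"
```

```text
t 22.42 eef [517.4 -54.  126.6] ang 3.0883 r 85.2 Ftan(+=shutting push reaction) 10.0 Frad 1.41 Fz 7.0 op 15.1 gf 39.40371036529541 yaw -0.08109284535906491
22.4167 [(np.float64(116.84), np.float64(0.933)), (np.float64(116.76), np.float64(0.949))]
t 22.52 eef [517.4 -54.  126.6] ang 3.0885 r 85.2 Ftan(+=shutting push reaction) 10.21 Frad 0.7 Fz 6.9 op 14.9 gf 39.404266476631165 yaw -0.0811681761958365
```

Emit:
{"fn": "step_arm", "kwargs": {"motion": [{"claw":10,"delta_pos":[0.01,-1.7,0],"turn":0.02},{"claw":10,"delta_pos":[0.01,-1.7,0],"turn":0.02},{"claw":10,"delta_pos":[0.01,-1.7,0],"turn":0.02},{"claw":10,"delta_pos":[0.01,-1.7,0],"turn":0.02},{"claw":10,"delta_pos":[0,0,0],"turn":0}]}}

```text
clock: 22.93
eef_pos: [518.0, -47.3, 126.6]
tcp_rot: [3.139, -0.002, -0.162]
contact_force: [-2.8, -11.6, 7.9]
opening: 0.174
grasp_force: 39.5
```

```bash
python3 -c "
from m import *
st(6);print(sense()['clock'],track())
st()"
```

```text
t 23.18 eef [518.  -47.3 126.6] ang 3.01 r 85.2 Ftan(+=shutting push reaction) 11.21 Frad 1.24 Fz 7.8 op 14.9 gf 39.4476181268692 yaw -0.16109158507502763
23.1833 [(np.float64(115.82), np.float64(0.922)), (np.float64(116.01), np.float64(0.946))]
t 23.28 eef [518.  -47.3 126.6] ang 3.0098 r 85.2 Ftan(+=shutting push reaction) 11.48 Frad 1.19 Fz 8.1 op 14.9 gf 39.446062445640564 yaw -0.1610470800460726
```

Emit:
{"fn": "step_arm", "kwargs": {"motion": [{"claw":10,"delta_pos":[0.01,-1.7,0],"turn":0.02},{"claw":10,"delta_pos":[0.01,-1.7,0],"turn":0.02},{"claw":10,"delta_pos":[0.01,-1.7,0],"turn":0.02},{"claw":10,"delta_pos":[0,0,0],"turn":0}]}}

```text
clock: 23.62
eef_pos: [518.8, -42.4, 126.6]
tcp_rot: [3.139, -0.002, -0.222]
contact_force: [-3.0, -12.2, 8.0]
opening: 0.173
grasp_force: 39.5
```

```bash
python3 -c "
from m import *
st(8)
fr=(grab_frame('scene'),grab_frame('side'));fit(fr,[638.7,159.5,-.155,117])
print(sense()['clock'],track())
"
```

```text
t 23.97 eef [518.8 -42.4 126.6] ang 2.9516 r 85.3 Ftan(+=shutting push reaction) 12.2 Frad 1.12 Fz 8.1 op 15.1 gf 39.53155159950256 yaw -0.2209851942841008
[ 6.38571e+02  1.59299e+02 -1.55000e-01  1.17429e+02] N 317 [((0, 0), 26, np.float64(-0.11), np.float64(0.3)), ((0, 1), 45, np.float64(0.09), np.float64(0.2)), ((0, 2), 45, np.float64(0.01), np.float64(0.2)), ((0, 3), 45, np.float64(-0.09), np.float64(0.2)), ((1, 0), 45, np.float64(-0.0), np.float64(0.1)), ((1, 1), 42, np.float64(0.35), np.float64(0.45)), ((1, 2), 38, np.float64(0.05), np.float64(0.35)), ((1, 3), 31, np.float64(0.5), np.float64(0.1))]
24.0667 [(np.float64(114.67), np.float64(0.923)), (np.float64(114.94), np.float64(0.942))]
```

Emit:
{"fn": "step_arm", "kwargs": {"motion": [{"claw":10,"delta_pos":[0.01,-1.7,0],"turn":0.02},{"claw":10,"delta_pos":[0.01,-1.7,0],"turn":0.02},{"claw":10,"delta_pos":[0.01,-1.7,0],"turn":0.02},{"claw":10,"delta_pos":[0,0,0],"turn":0}]}}

```text
clock: 24.5
eef_pos: [519.8, -37.6, 126.5]
tcp_rot: [3.138, -0.002, -0.282]
contact_force: [-5.1, -12.9, 8.5]
opening: 0.173
grasp_force: 39.6
```

```bash
python3 -c "
from m import *
st(8);print(track())
"
```

```text
t 24.85 eef [519.8 -37.6 126.5] ang 2.8936 r 85.3 Ftan(+=shutting push reaction) 13.41 Frad 1.13 Fz 9.0 op 14.8 gf 39.54827964305878 yaw -0.2809344938645717
[(np.float64(113.75), np.float64(0.916)), (np.float64(113.96), np.float64(0.94))]
```

Emit:
{"fn": "step_arm", "kwargs": {"motion": [{"claw":10,"delta_pos":[0.01,-1.7,0],"turn":0.02},{"claw":10,"delta_pos":[0.01,-1.7,0],"turn":0.02},{"claw":10,"delta_pos":[0,0,0],"turn":0}]}}

```text
clock: 25.2
eef_pos: [520.7, -34.4, 126.5]
tcp_rot: [3.138, -0.002, -0.322]
contact_force: [-4.6, -13.1, 9.6]
opening: 0.176
grasp_force: 39.6
```

```bash
python3 -c "
from m import *
st(8)
fr=(grab_frame('scene'),grab_frame('side'));fit(fr,[638.7,159.5,-.155,116])
print(sense()['clock'],track());st(8)
"
```

```text
t 25.55 eef [520.6 -34.4 126.5] ang 2.8554 r 85.3 Ftan(+=shutting push reaction) 13.86 Frad 0.74 Fz 9.6 op 15.2 gf 39.617831110954285 yaw -0.3209052599671378
[ 6.38637e+02  1.59271e+02 -1.54000e-01  1.15676e+02] N 314 [((0, 0), 26, np.float64(-0.18), np.float64(0.3)), ((0, 1), 45, np.float64(0.08), np.float64(0.21)), ((0, 2), 45, np.float64(-0.07), np.float64(0.19)), ((0, 3), 45, np.float64(-0.12), np.float64(0.21)), ((1, 0), 45, np.float64(0.03), np.float64(0.1)), ((1, 1), 38, np.float64(0.01), np.float64(0.46)), ((1, 2), 39, np.float64(-0.03), np.float64(0.31)), ((1, 3), 31, np.float64(0.49), np.float64(0.19))]
25.65 [(np.float64(113.33), np.float64(0.91)), (np.float64(113.27), np.float64(0.938))]
t 26.1 eef [520.7 -34.4 126.5] ang 2.8553 r 85.3 Ftan(+=shutting push reaction) 13.84 Frad 0.83 Fz 9.3 op 15.0 gf 39.61737334728241 yaw -0.3209034585287349
```

Emit:
{"fn": "step_arm", "kwargs": {"motion": [{"claw":10,"delta_pos":[0.01,-1.1,0],"turn":0.013},{"claw":10,"delta_pos":[0.01,-1.1,0],"turn":0.013},{"claw":10,"delta_pos":[0,0,0],"turn":0}]}}

```text
clock: 26.35
eef_pos: [521.3, -32.4, 126.5]
tcp_rot: [3.138, -0.001, -0.348]
contact_force: [-5.0, -14.4, 10.6]
opening: 0.171
grasp_force: 39.7
```

```bash
python3 -c "
from m import *
st(10)
fr=(grab_frame('scene'),grab_frame('side'));fit(fr,[638.7,159.5,-.155,115.5])
print(sense()['clock'],track())
"
```

```text
Traceback (most recent call last):
  File "h.py", line 36, in st
    if i: grab_frame("wrist")
          ~~~~~~~~~~^^^^^^^^^
ValueError: 200 camera calls are used up
```

Emit:
{"fn": "step_arm", "kwargs": {"motion": [{"claw":10,"delta_pos":[0,0,0],"turn":0},{"claw":10,"delta_pos":[0,0,0],"turn":0}]}}

```text
clock: 26.92
eef_pos: [521.3, -32.4, 126.5]
tcp_rot: [3.138, -0.001, -0.347]
contact_force: [-4.4, -13.7, 9.8]
opening: 0.176
grasp_force: 39.7
```

Emit:
{"fn": "step_arm", "kwargs": {"motion": [{"claw":10,"delta_pos":[0,0.9,0],"turn":0},{"claw":30,"delta_pos":[0,0,0],"turn":0},{"claw":45,"delta_pos":[0,0,0],"turn":0},{"claw":45,"delta_pos":[0,0,0],"turn":0},{"claw":45,"delta_pos":[0,0,0],"turn":0},{"claw":45,"delta_pos":[0,0,0],"turn":0}]}}

```text
clock: 27.42
eef_pos: [521.1, -30.9, 125.3]
tcp_rot: [-3.141, 0.0, -0.348]
contact_force: [-0.0, 0.6, 0.7]
opening: 0.524
grasp_force: 0.0
```

Emit:
{"fn": "step_arm", "kwargs": {"motion": [{"claw":45,"delta_pos":[0,0,-10],"turn":0},{"claw":45,"delta_pos":[0,0,-25],"turn":0},{"claw":45,"delta_pos":[0,0,-25],"turn":0},{"claw":45,"delta_pos":[0,0,-25],"turn":0},{"claw":45,"delta_pos":[0,0,-25],"turn":0},{"claw":45,"delta_pos":[0,0,-10],"turn":0},{"claw":45,"delta_pos":[0,0,0],"turn":0},{"claw":45,"delta_pos":[0,0,0],"turn":0}]}}

```text
clock: 28.08
eef_pos: [521.0, -31.1, 245.3]
tcp_rot: [-3.141, -0.001, -0.348]
contact_force: [-0.8, 0.1, -0.9]
opening: 0.526
grasp_force: 0.0
```

```bash
python3 -c "
from rig import *
print(sense()['contact_force'],sense()['eef_pos'],sense()['qvel']);print(sign_off())"
```

```text
[-0.8009209   0.08894915 -0.91684939] [521.03518941 -31.0758776  245.2801055 ] [ 1.17000575e-05  2.62859260e-02  2.59338747e-02 -1.36568908e-03
 -7.95240452e-03  1.04541296e-03]
the job is handed in; nothing more can be done
None
```

Handed in at 28 s: the plate sank at about 11 mm/s, the valve is nipped shut at about 14.4 N on the pin and released, and at the last camera fix the plate was about 0.5 mm above the stand; the final small nip and release came after camera calls ran out, so the end height is unconfirmed.

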